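Slide a battery pack under the charger's drag spring

ROBOT

A 6-joint arm with a two-finger parallel gripper is mounted at the origin on the work surface. World frame = base frame: x ahead of the robot, y to its left, z up, the work surface at z = 0. Lengths are in m, angles in rad, forces in N, time in s.
With the tool pointing down it reaches from about 0.375 to 0.9 m from the base axis. Payload 3.1 kg.
Tool frame: the origin (TCP) lies at the centre of the arm's flange, where the gripper is bolted on; the fingertips stand robot.tip_extent ahead of it and the grasp point (between the pads) lies 164 mm ahead of it (robot.tip_extent is the distance from the TCP to the fingertips, in m); z points along the fingers, y is the line along which they close (so a half turn about z gives the same grasp; the last joint's range is limited). The gripper opens to 87 mm and grips with 3 to 60 N. Pads are 19 mm wide; open, the fingers measure 117 mm over their backs; the gripper's body (75 mm by 190 mm) begins 51 mm behind the grasp point.
Start: joints at [-0.178, 0.527, 1.433, -0, 1.181, -0.178], TCP at [0.625, 0, 0.405] pointing down, gripper open.
Joint ranges: [-3.08, 3.08], [-0.75, 2.2], [0.22, 2.44], [-1.43, 4.57], [0, 2.65], [-2.85, 2.85]. Speed limits (rad/s): [2.79, 2.79, 3.14, 3.14, 3.14, 3.14].

INTERFACE

Orientations are given as a unit quaternion [x, y, z, w].
In Python, from rig import get_obs, camera, hand_in, cut_out, robot gives the robot as it stands.
- The arm moves only by the tool step_arm, never from a script. Its argument "rows" is a list of rows, each a list of 6 numbers: the shift along the world's x, y, z in m, then the turn, a rotation vector about the world's x, y, z in degrees. A call has 1 to 12 rows; each row shifts and turns the commanded pose from where the row before left it; what a row does not reach is not made up. A row lasts 1/8 s, in which the tool goes at most 62.5 mm and 10.7 degrees, less where a joint would pass 70% of its speed; a pose out of reach is approached as far as the arm can. A call is refused whole if a number of a shift passes 0.0625 or a number of a turn 10.7, either way. A call with a gripper value outside its range is refused whole. "jaw" is the finger opening in m, from 0 to 0.087, set as the call begins (left out, the last holds). The fingers move at their own pace and stop on an object; "squeeze" is the grip in N (left out, the last holds). Time passes only in rows, so rows that do not move let the fingers close. It gives the time, the measured TCP pose, the force, the opening and the grip force at its end, in the units of the state.
- get_obs(): the state, without advancing time (a new reading comes with each control period).
- camera(name): name is "scene" or "side" or "wrist"; returns a dict with "pixels" (384x512x3 uint8, blue, green, red), "depth" (384x512 float32, m along the optical axis (not along the pixel's ray), 0 where there is no reading), "fov_y" (degrees; the focal length in pixels is half the picture's height over the tangent of half this angle, whatever the lens; pixels are square), "cx", "cy" (the principal point, pixels), "extrinsics" (4x4, takes a point from camera to world coordinates); the wrist camera has in their place "mount" (4x4, takes a point from camera to tool coordinates, whose origin is the TCP and whose axes are the flange's). Camera axes: x right, y up, looking along -z (the intrinsics and any distortion apply to the point x, -y, -z); pixel columns grow to the right and rows downward; lengths in m; the calibration is good to about 2 mm. A picture is of the moment at which its call begins: read the wrist's pose just before it.
- hand_in(): hands the job in; it is judged then, once.
Trained networks look in the newest picture that a camera, given by its name, has taken for a name from the list of things; names that differ only in an ending like _2 or _b are one class to them, and where a whole thing is asked for, a point or a joint stands for the part that bears it (a point fixed in the world has none). Each returns a list of dicts, best first, with "confidence" (0 to 1); they miss things now and then, are a little off and sometimes report something else, mostly with a low value. They report only what shows in the picture. A call takes as long as a camera call. They do not tell look-alikes from the thing itself.
- cut_out(label, camera): "region" (384x512 bool, what is visible of it) and "extent" ([centre column, centre row, width, height] in pixels, round what is visible of it).
The state is a dict: "time": time; "q": joint angles; "joint_velocities": joint speeds; "joint_torque": joint torques, N m; "position": TCP position; "tool_rot": TCP orientation; "ft_force": force on the tool from outside, world axes, zero at the start; "moment": the same for the moment, N m; "grip_width": finger opening in m; "grip_force": force on a finger pad.
Only numpy, scipy, OpenCV 4.12 (cv2) and the standard library are available. Lean on these libraries where they do the work, as an engineer would, in place of code of your own. Each camera call takes 0.05 s, during which the arm holds its last target. There are 200 camera calls.

TASK

A battery pack lies part-way out of the bench charger. Press it down hard with the fingertips so that it stays flat over the sprung contacts, and while pressing slide it under the steel strap and the drag spring until it is fully home against the end wall; then let go and move clear. Only press and push the pack, do not lift it, keep the fingers off the drag spring, and leave everything else on the bench alone.

Things in the scene. Friction and masses are not known exactly. Their poses are not given: they have to be found in the camera images.
- charger: Grey bench charger, 277 x 95 mm, fixed to the bench. Origin: on the bench under the middle of a pack that is fully home; x: the way the pack slides in (away from the robot), z up. Its open bay has a floor 12 mm above the bench (x -165 to 60 mm) between guide cheeks 67 mm apart and 18 mm high. The end wall at x = 60 mm is the face of the electronics housing (x 60 to 112 mm, 58 mm high).
- bay_home (a point): Point on the bay floor where the pack's origin lies when the pack is fully home; axes as the charger's.
- strap_edge (a point): Lower edge of the steel hold-down strap, mid-bay, on the side where the pack comes in: x = 20 mm from the charger's origin and 40.5 mm above the bench; axes as the charger's. The strap bridges the bay, 8 mm wide (x 20 to 28 mm), underside 28.5 mm above the bay floor, top 46.5 mm above the bench. Between it and the housing sits the drag spring.
- pack: The battery pack to seat: dark smooth plastic, 120 (x) x 64 (y) x 26 (z) mm, 0.26 to 0.4 kg, lying flat in the near part of the bay, 90 to 122 mm short of home, 1.5 mm play to each cheek. Friction on the bay about 0.25. Origin: centre of its underside, x towards its nose (the end that goes in). A thumb ledge, 46 mm wide, x -8 to -4 mm, stands 5 mm above the flat top.
- thumb_pad (a point): Finger place on the pack's flat top (26 mm above its underside), 18 mm behind its middle and 10 mm behind the ledge's rear face, with fine grip lines; the flat top runs on to the pack's rear end at x = -60 mm. The fingers press down here and push forward against the ledge.
- pack_nose (a point): Middle of the upper edge of the pack's nose end (60 mm ahead of its origin, 26 mm above its underside).
- contacts (a joint): Sprung charging contacts: two bronze strips hinged in the bay floor at x = -20 mm, rising to a hump 7 mm high at x = 10 mm, 10 mm before the strap. 0 rad: up; 0.23: level with the floor. Together they push up with 3 N (up) to 4.5 N (level). An unpressed pack rides up on them and its nose, 8 mm high, butts on the strap; pressed with 12 to 18 N on the thumb pad it stays flat and goes under.
- contact_hump (a point): Top of the contacts' hump, mid-bay.
- drag_spring (a joint): Drag spring: bowed steel leaf 24 mm wide, held in the end housing, its bead (x = 38 mm) 3 mm below the level of a seated pack's top. 0 rad: relaxed; a pack under it lifts it to about 0.12 rad, against about 6 N at first and 10 N seated. It drags on the pack's top and afterwards holds the pack down.
- spring_bead (a point): Lowest point of the drag spring's bead, which rubs on the pack's top.
- spare_pack: A second, identical battery pack (120 x 64 x 26 mm) lying flat on the bench beside the charger. Bystander. Origin: centre of its underside.
- transmitter: Orange hand-held radio remote with two rows of round buttons, 170 x 64 x 34 mm (buttons up to 42 mm), lying on the bench beside the charger. Bystander. Origin: centre of its underside, x along it towards its stub aerial.
- screwdriver: Screwdriver, 170 mm, lying on the bench. Bystander. Origin on the bench under its middle, x along it.
- side_cutters: Side cutters, about 120 mm long, 14 mm high, lying on the bench. Bystander. Origin on the bench under its pivot.
- marker: Marker pen, 140 mm long, 16 mm thick, lying on the bench. Bystander. Origin: on the bench under its middle.
- screw_dish: Small steel dish, 70 mm across, 22 mm high. Bystander. Origin: centre of its underside.
- solder_reel: Solder reel standing on end, 54 mm across, 44 mm high. Bystander. Origin: centre of its underside.
Things that resemble listed ones, but are neither listed nor needed, are in the scene too. What is shaped like the pack but red is not meant.

How it is judged:
On the way:
1. the fingers press on the pack with more than 5 N while its nose passes under the strap, down flat on the contacts (contact force between the fingers and pack above 5 N and x of pack_nose in the frame of strap_edge between 0.003 and 0.037 m and value of joint contacts above 0.17 rad), for 0.04 s.
At the end, for the whole second after the job is handed in: The pack lies at rest and flat in the bay (within 2 degrees, less than 2 mm off the floor), fully home (within 3 mm of the end wall), with the contacts pressed down under it (joint above 0.17 rad) and the drag spring riding on its top (joint above 0.06 rad) (x of pack in the frame of bay_home between -0.003 and 0.003 m and z of pack in the frame of bay_home between -0.003 and 0.002 m and angle between pack's own z axis and vertical below 0.04 rad and value of joint drag_spring above 0.06 rad and value of joint contacts above 0.17 rad and linear speed of pack below 0.01 m/s); the robot touches nothing.
It fails at once if the pack is lifted more than 15 mm off the bay floor (z of pack in the frame of bay_home above 0.015 m).
It fails at once if the pack is tipped more than 17 degrees (angle between pack's own z axis and vertical above 0.3 rad).
It fails at once if the fingers bear on the drag spring (more than 2 N) (contact force between the fingers and drag_spring above 2 N).
It fails at once if another thing on the bench is moved more than 15 mm (distance of any of spare_pack, transmitter, screwdriver, side_cutters, marker, screw_dish, solder_reel from where it was at the start of the episode above 0.015 m).
It also fails if it takes over 42 s, if anything falls off the work surface, if the arm or the gripper's body presses on something with over 40 N, if the wrist force passes 120 N, or if a joint passes its speed limit or range.

## Working session

There is one attempt and no reset: what is moved stays moved. The work goes in short steps, Python scripts to look and compute and a tool call to move; the robot and the scene stay as the last step left them, time stands still between calls to the robot, and variables do not carry over. Pictures are saved under pics/ and viewed, at most 10 in all, crops included, and the job is handed in when it is done.

Besides the shell and the picture viewer there is one more tool, called after "Request:" as name(argument=value, ...), one argument or row to a line, values as JSON. step_arm: Moves the arm, as the interface text tells. Its arguments: {"type":"object","properties":{"rows":{"type":"array"},"jaw":{"type":"number"},"squeeze":{"type":"number"}},"required":["rows"]}

```bash
mkdir -p pics; cat > h.py <<'E'
import numpy as np, cv2
from rig import get_obs, camera, hand_in, cut_out, robot
from scipy.spatial.transform import Rotation as R
def T(c,o):
    if 'extrinsics' in c: return np.array(c['extrinsics'])
    M=np.eye(4);M[:3,:3]=R.from_quat(o['tool_rot']).as_matrix();M[:3,3]=o['position'];return M@np.array(c['mount'])
def cloud(c,o):
    d=c['depth'];f=192/np.tan(np.radians(c['fov_y']/2));v,u=np.mgrid[:384,:512]
    p=np.stack([(u-c['cx'])/f*d,-(v-c['cy'])/f*d,-d,np.ones_like(d)],-1)
    return (p@T(c,o).T)[...,:3]
E
python3 - <<'E'
from h import *
o=get_obs();print(robot if not callable(robot) else '',getattr(robot,'tip_extent',None),o['position'],o['ft_force'])
ims=[]
for n in ['scene','side','wrist']:
    o=get_obs();c=camera(n);P=cloud(c,o);cv2.imwrite(f'pics/{n}0.png',c['pixels']);np.savez(f'{n}0.npz',P=P,px=c['pixels'])
    print(n,[k for k in c if k not in('pixels','depth')],c['fov_y'])
    for l in ['charger','pack','drag_spring','contacts']:
        for r in cut_out(l,n)[:3]:
            m=r['region']&(c['depth']>0);q=P[m];print(' ',l,round(r['confidence'],2),np.round(r['extent']),np.round(np.median(q,0),3) if len(q) else '',np.round(np.percentile(q,[3,97],axis=0),3).tolist() if len(q) else '')
    ims.append(c['pixels'])
cv2.imwrite('pics/all0.png',cv2.resize(np.vstack([np.hstack(ims[:2]),np.hstack([ims[2],ims[2]*0])]),(800,600)))
E
```

```text
<Robot object at 0x7f540ad5be00> 0.1822 [6.24650421e-01 9.49879200e-05 4.03770181e-01] [-0.76020902  0.07249302  1.22467376]
scene ['fov_y', 'cx', 'cy', 'extrinsics'] 56.43147447100438
  charger 0.84 [231. 213.  96. 103.] [ 0.607 -0.017  0.031] [[0.438, -0.059, 0.006], [0.689, 0.046, 0.06]]
  charger 0.25 [167. 207.  42.  41.] [ 0.45  -0.105  0.012] [[0.392, -0.138, 0.0], [0.5, -0.087, 0.015]]
  pack 0.75 [334. 269.  61.  52.] [0.83  0.069 0.026] [[0.772, 0.033, 0.006], [0.884, 0.109, 0.03]]
  pack 0.67 [101. 192.  40.  44.] [ 0.313 -0.203  0.026] [[0.255, -0.254, 0.005], [0.361, -0.15, 0.03]]
  pack 0.65 [211. 189.  46.  46.] [0.488 0.002 0.039] [[0.424, -0.028, 0.022], [0.539, 0.034, 0.042]]
  drag_spring 0.28 [210. 187.  46.  49.] [0.485 0.002 0.039] [[0.424, -0.028, 0.028], [0.538, 0.034, 0.043]]
  contacts 0.54 [234. 215.  18.  11.] [0.568 0.009 0.015] [[0.557, -0.021, 0.012], [0.579, 0.018, 0.019]]
  contacts 0.5 [230. 213.  98. 109.] [ 0.606 -0.017  0.031] [[0.43, -0.058, 0.003], [0.688, 0.049, 0.06]]
side ['fov_y', 'cx', 'cy', 'extrinsics'] 55.31232100987712
  charger 0.
[... 595 characters left out ...]
583, -0.016, 0.019]]
wrist ['fov_y', 'cx', 'cy', 'mount'] 66.35187109827842
  charger 0.56 [198. 181. 237. 100.] [ 0.601 -0.004  0.031] [[0.434, -0.052, 0.011], [0.682, 0.049, 0.059]]
  pack 0.9 [422. 111. 115.  78.] [0.824 0.072 0.026] [[0.767, 0.036, 0.015], [0.881, 0.108, 0.029]]
  pack 0.73 [135. 172. 107.  64.] [0.482 0.006 0.038] [[0.425, -0.027, 0.026], [0.539, 0.037, 0.041]]
  pack 0.19 [218. 176.  27.  35.] [0.577 0.005 0.016] [[0.558, -0.024, 0.012], [0.594, 0.013, 0.02]]
  drag_spring 0.61 [252. 184.  23.  18.] [ 0.62 -0.01  0.04] [[0.605, -0.021, 0.038], [0.633, 0.001, 0.043]]
  contacts 0.77 [218. 175.  33.  34.] [0.576 0.005 0.017] [[0.558, -0.024, 0.012], [0.593, 0.013, 0.02]]
```

View pics/all0.png

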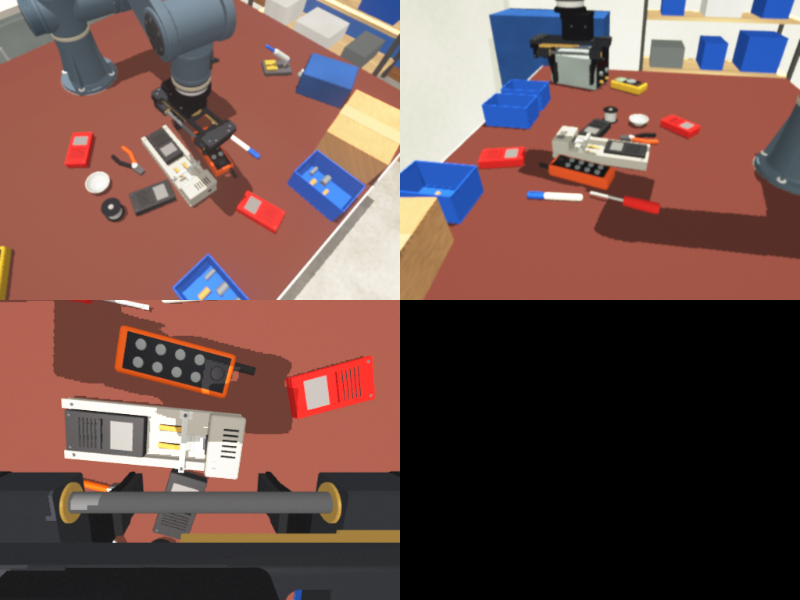

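```bash
python3 - <<'E'
import numpy as np,cv2
for n in ['wrist','scene','side']:
    z=np.load(f'{n}0.npz');P=z['P'];px=z['px'].astype(int)
    X,Y,Z=P[...,0],P[...,1],P[...,2]
    # pack top
    m=(abs(Z-.038)<.003)&(X>.40)&(X<.56)&(abs(Y)<.06)&(px.max(-1)<110)
    m=cv2.morphologyEx(m.astype(np.uint8),cv2.MORPH_OPEN,np.ones((3,3)))>0
    q=P[m];r=cv2.minAreaRect((q[:,:2]*1000).astype(np.float32));print(n,'packtop',len(q),r,np.median(q[:,2]))
    h=(abs(Z-.058)<.004)&(X>.55)&(X<.75)&(abs(Y)<.1)
    q=P[h];r=cv2.minAreaRect((q[:,:2]*1000).astype(np.float32));print(' housing top',len(q),r,np.median(q[:,2]), cv2.boxPoints(r).round().tolist())
    # ledge
    m=(Z>.0415)&(Z<.05)&(X>.45)&(X<.50)&(abs(Y)<.04);q=P[m];print(' ledge',len(q),q.mean(0).round(4) if len(q) else '')
    if n=='wrist':
        cv2.imwrite('pics/crop.png',cv2.resize(z['px'][110:250,60:340],(800,400),interpolation=cv2.INTER_CUBIC))
E
```

```text
wrist packtop 2503 ((479.7152099609375, 4.356792449951172), (61.87630081176758, 120.31121063232422), 83.28055572509766) 0.03822617918563376
 housing top 3534 ((662.0740356445312, -14.290111541748047), (95.10874938964844, 52.027496337890625), 84.38923645019531) 0.058259556320158196 [[632.0, -59.0], [683.0, -64.0], [693.0, 30.0], [641.0, 36.0]]
 ledge 151 [0.4738 0.0049 0.043 ]
scene packtop 513 ((479.5672912597656, 2.436634063720703), (58.513187408447266, 117.10126495361328), 84.13745880126953) 0.03866454305951583
 housing top 910 ((661.7910766601562, -12.130149841308594), (95.20831298828125, 52.258365631103516), 84.44093322753906) 0.058412787023067625 [[631.0, -57.0], [683.0, -62.0], [692.0, 33.0], [640.0, 38.0]]
 ledge 45 [0.4726 0.0044 0.0434]
side packtop 548 ((476.6959533691406, 7.080387115478516), (62.39173889160156, 118.16963195800781), 84.65938568115234) 0.03791211412425016
 housing top 464 ((659.4912109375, -12.040233612060547), (96.21936798095703, 52.178001403808594), 83.75033569335938) 0.05751715999316856 [[628.0, -57.0], [680.0, -63.0], [691.0, 33.0], [639.0, 39.0]]
 ledge 20 [0.4713 0.0056 0.0429]
```

View pics/crop.png

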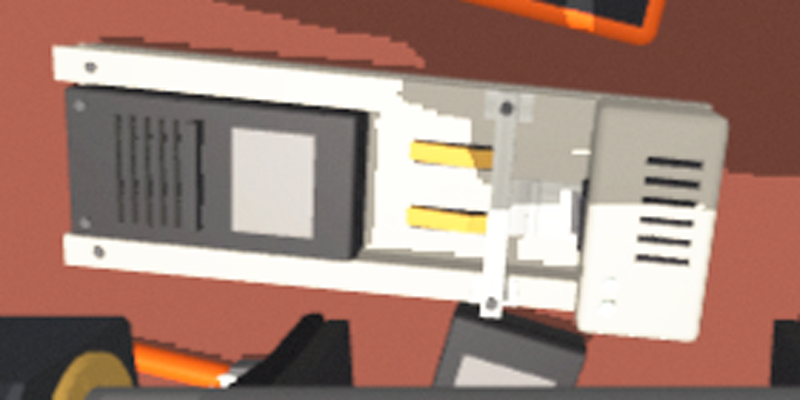

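```bash
python3 - <<'E'
from h import *
o=get_obs();M=R.from_quat(o['tool_rot']).as_matrix();print(M.round(3),o['position'].__repr__(),o['time'],o['grip_width'])
E
```

```text
[[-0.  1.  0.]
 [ 1.  0.  0.]
 [ 0.  0. -1.]] array([6.24976954e-01, 6.31225092e-05, 4.04799787e-01]) 0.75 0.08748787715916197
```

Request:
step_arm(
  rows=[
    [-0.021,0.0008,-0.019,0,0,10.5],
    [-0.021,0.0008,-0.019,0,0,10.5],
    [-0.021,0.0008,-0.019,0,0,10.5],
    [-0.021,0.0008,-0.019,0,0,10.5],
    [-0.021,0.0008,-0.019,0,0,10.5],
    [-0.021,0.0008,-0.019,0,0,10.5],
    [-0.021,0.0008,-0.019,0,0,10.5],
    [-0.021,0.0008,-0.019,0,0,10.5],
    [0,0,0,0,0,0],
    [0,0,0,0,0,0],
    [0,0,0,0,0,0],
    [0,0,0,0,0,0],
  ],
  jaw=0,
  squeeze=20,
)

```text
time: 2.25
position: [0.4578, 0.0063, 0.2533]
tool_rot: [0.053, 0.999, -0.0, 0.001]
ft_force: [0.5, 0.9, -0.6]
grip_width: 0.0006
grip_force: 0.0
```

```bash
python3 - <<'E'
from h import *
o=get_obs();c=camera('wrist');P=cloud(c,o);o2=get_obs();print(o2['position'],o2['ft_force'])
cv2.imwrite('pics/w1.png',c['pixels']);np.savez('w1.npz',P=P)
X,Y,Z=[P[...,i] for i in range(3)]
for l in ['pack','charger','contacts','drag_spring']:
    for r in cut_out(l,'wrist')[:2]:
        q=P[r['region']&(c['depth']>0)];print(l,round(r['confidence'],2),np.round(r['extent']),np.percentile(q,[3,50,97],axis=0).round(4).tolist())
u=np.array([.9945,-.1045]);v=np.array([.1045,.9945]);d=P[...,:2]-[.5755,-.0042]
a=d@u;b=d@v
m=(Z>.0415)&(Z<.046)&(a<-.07)&(a>-.15)&(abs(b)<.03);print('ledge',m.sum(),np.percentile(a[m],[2,50,98]),np.percentile(b[m],[2,98]),np.median(Z[m]))
m=(abs(Z-.058)<.004)&(a>.04)&(abs(b)<.06);print('housing',m.sum(),np.percentile(a[m],[1,99]),np.percentile(b[m],[1,99]))
m=(abs(Z-.038)<.002)&(a<-.02)&(abs(b)<.03);print('packtop',m.sum(),np.percentile(a[m],[1,99]),np.percentile(b[m],[1,99]),np.median(Z[m]))
E
```

```text
[0.45758129 0.00637735 0.25319518] [ 0.16832647  1.01209516 -0.28395168]
pack 0.55 [258. 190.  93.  64.] [[0.418, -0.0215, 0.0289], [0.4377, 0.0081, 0.0382], [0.4598, 0.0378, 0.0395]]
pack 0.2 [259. 185. 134.  76.] [[0.4094, -0.0375, 0.0105], [0.4255, 0.01, 0.0298], [0.4632, 0.0541, 0.0313]]
charger 0.69 [257. 185. 141.  76.] [[0.4094, -0.0378, 0.0007], [0.4247, 0.012, 0.0297], [0.4631, 0.0551, 0.0316]]
contacts 0.72 [256. 181. 129.  74.] [[0.4094, -0.037, 0.011], [0.4254, 0.0095, 0.0298], [0.4629, 0.0537, 0.0313]]Traceback (most recent call last):
  File "<stdin>", line 10, in <module>
    return _quantile_unchecked(
        a, q, axis, out, overwrite_input, method, keepdims, weights)
    return _ureduce(a,
                    func=_quantile_ureduce_func,
    ...<5 lines>...
                    overwrite_input=overwrite_input,
                    method=method)
    r = func(a, **kwargs)
    result = _quantile(arr,
                       quantiles=q,
    ...<2 lines>...
                       out=out,
                       weights=wgt)
    slices_having_nans = np.isnan(arr[-1, ...])
                                  ~~~^^^^^^^^^
IndexError: index -1 is out of bounds for axis 0 with size 0
```

View pics/w1.png

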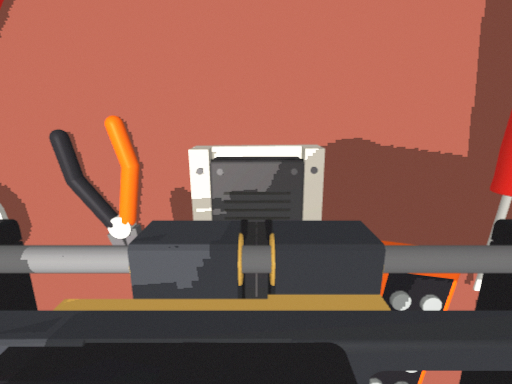

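Request:
step_arm(
  rows=[
    [0,0,-0.01,0,0,0],
    [0,0,-0.01,0,0,0],
    [0,0,-0.009,0,0,0],
    [0,0,-0.002,0,0,0],
    [0,0,-0.001,0,0,0],
    [0,0,-0.001,0,0,0],
    [0,0,0,0,0,0],
    [0,0,0,0,0,0],
  ],
)

```text
time: 3.5
position: [0.4565, 0.0065, 0.2206]
tool_rot: [0.052, 0.999, -0.0, -0.0]
ft_force: [-1.5, 0.3, 6.8]
grip_width: 0.0004
grip_force: 3.9
```

Request:
step_arm(
  rows=[
    [0,0,-0.001,0,0,0],
    [0,0,0,0,0,0],
    [0,0,0,0,0,0],
  ],
)

```text
time: 3.88
position: [0.4564, 0.0066, 0.2205]
tool_rot: [0.052, 0.999, -0.0, 0.0]
ft_force: [-3.2, -0.2, 17.6]
grip_width: 0.0001
grip_force: 8.9
```

Request:
step_arm(
  rows=[
    [0.003,-0.0003,0,0,0,0],
    [0.004,-0.0004,0,0,0,0],
    [0.004,-0.0004,0,0,0,0],
    [0.004,-0.0004,0,0,0,0],
    [0.004,-0.0004,0,0,0,0],
    [0.004,-0.0004,0,0,0,0],
    [0,0,0,0,0,0],
  ],
)

```text
time: 4.75
position: [0.4778, 0.0047, 0.2205]
tool_rot: [0.052, 0.999, 0.0, -0.003]
ft_force: [-6.4, 1.0, 22.0]
grip_width: 0.0004
grip_force: 10.3
```

Request:
step_arm(
  rows=[
    [0.004,-0.0004,0.0002,0,0,0],
    [0.004,-0.0004,0.0002,0,0,0],
    [0.004,-0.0004,0,0,0,0],
    [0.004,-0.0004,0,0,0,0],
    [0.004,-0.0004,0,0,0,0],
    [0.004,-0.0004,0,0,0,0],
    [0,0,0,0,0,0],
  ],
)

```text
time: 5.62
position: [0.5035, 0.0019, 0.2206]
tool_rot: [0.052, 0.999, 0.0, -0.0]
ft_force: [-3.4, -0.1, 11.8]
grip_width: 0.0007
grip_force: 6.0
```

```bash
python3 - <<'E'
from h import *
for n in ['scene','side']:
    o=get_obs();c=camera(n);P=cloud(c,o)
    for r in cut_out('pack',n)[:4]:
        q=P[r['region']&(c['depth']>0)];print(n,round(r['confidence'],2),np.round(r['extent']),np.percentile(q,[3,50,97],axis=0).round(4).tolist())
    cv2.imwrite(f'pics/{n}2.png',c['pixels'])
    if n=='side': cv2.imwrite('pics/s2c.png',cv2.resize(c['pixels'][120:260,160:360],(800,560),interpolation=cv2.INTER_CUBIC))
E
```

```text
scene 0.9 [222. 204.  47.  42.] [[0.4889, -0.0343, 0.029], [0.5454, -0.0067, 0.0385], [0.5858, 0.03, 0.0426]]
scene 0.82 [102. 191.  40.  49.] [[0.2534, -0.2552, 0.0005], [0.3128, -0.2038, 0.0262], [0.3612, -0.1478, 0.0298]]
scene 0.74 [336. 271.  63.  56.] [[0.772, 0.0337, 0.0048], [0.8297, 0.0691, 0.0264], [0.8838, 0.1107, 0.0295]]
side 0.9 [362. 162.  51.  33.] [[0.2467, -0.2484, 0.0021], [0.3022, -0.1854, 0.0251], [0.3575, -0.1435, 0.0281]]
side 0.81 [130. 203.  60.  24.] [[0.7639, 0.0394, 0.001], [0.8198, 0.0896, 0.0245], [0.8778, 0.1158, 0.027]]
side 0.65 [268. 191.  57.  28.] [[0.4658, -0.0263, 0.0298], [0.5282, 0.0139, 0.0376], [0.5792, 0.0355, 0.0396]]
side 0.57 [257. 192. 123.  55.] [[0.4159, -0.0482, 0.0024], [0.5821, 0.0326, 0.027], [0.6819, 0.056, 0.0582]]
```

View pics/s2c.png

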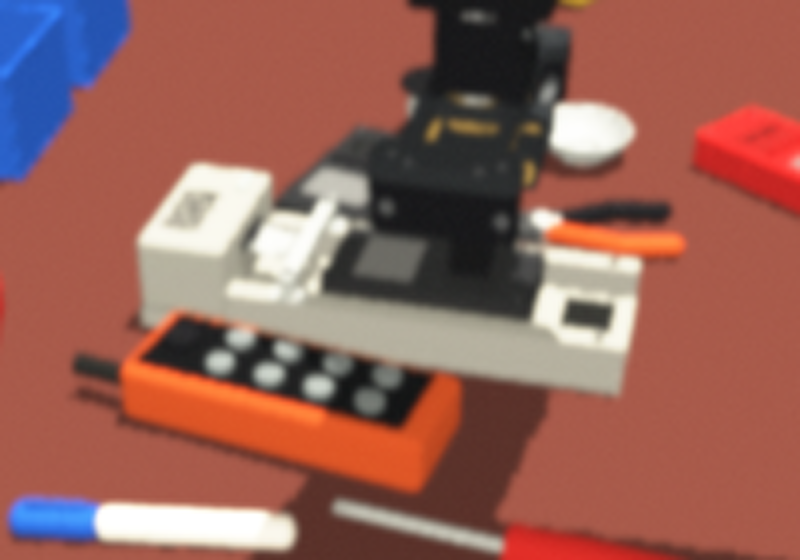

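Request:
step_arm(
  rows=[
    [0,0,-0.0005,0,0,0],
    [0.002,-0.0002,0,0,0,0],
    [0.002,-0.0002,0,0,0,0],
    [0.002,-0.0002,0,0,0,0],
    [0.002,-0.0002,0,0,0,0],
  ],
)

```text
time: 6.45
position: [0.5106, 0.0013, 0.2205]
tool_rot: [0.052, 0.999, 0.0, -0.002]
ft_force: [-5.5, 0.9, 18.0]
grip_width: 0.0006
grip_force: 8.8
```

Request:
step_arm(
  rows=[
    [0.002,-0.0002,0,0,0,0],
    [0.002,-0.0002,0,0,0,0],
    [0.002,-0.0002,0,0,0,0],
    [0.002,-0.0002,0,0,0,0],
    [0.002,-0.0002,0,0,0,0],
    [0.002,-0.0002,0,0,0,0],
  ],
)

```text
time: 7.2
position: [0.5228, 0.0001, 0.2206]
tool_rot: [0.052, 0.999, 0.0, -0.001]
ft_force: [-4.4, 0.0, 15.8]
grip_width: 0.0007
grip_force: 8.3
```

Request:
step_arm(
  rows=[
    [0.002,-0.0002,-0.0002,0,0,0],
    [0.002,-0.0002,0,0,0,0],
    [0.002,-0.0002,0,0,0,0],
    [0.002,-0.0002,0,0,0,0],
    [0.002,-0.0002,0,0,0,0],
    [0.002,-0.0002,0,0,0,0],
    [0.002,-0.0002,0,0,0,0],
  ],
)

```text
time: 8.07
position: [0.5328, -0.0007, 0.2205]
tool_rot: [0.052, 0.999, 0.001, -0.008]
ft_force: [-16.5, -0.2, 28.9]
grip_width: 0.0005
grip_force: 15.9
```

Request:
step_arm(
  rows=[
    [0.002,-0.0002,0.0004,0,0,0],
    [0.002,-0.0002,0.0003,0,0,0],
    [0.002,-0.0002,0,0,0,0],
    [0,0,0,0,0,0],
  ],
)

```text
time: 8.57
position: [0.5365, -0.0008, 0.2205]
tool_rot: [0.051, 0.999, 0.001, -0.012]
ft_force: [-19.2, -0.3, 26.7]
grip_width: 0.0009
grip_force: 15.8
```

Request:
step_arm(
  rows=[
    [0.002,-0.0002,0,0,0,0],
    [0.002,-0.0002,0.0002,0,0,0],
    [0.002,-0.0002,0.0002,0,0,0],
    [0,0,0,0,0,0],
  ],
)

```text
time: 9.07
position: [0.5418, -0.0011, 0.2205]
tool_rot: [0.052, 0.999, 0.002, -0.013]
ft_force: [-14.1, 1.8, 19.5]
grip_width: 0.0005
grip_force: 13.2
```

```bash
cat > st.py <<'E'
from h import *
o=get_obs();M=R.from_quat(o['tool_rot']).as_matrix();t=np.array(o['position'])+M[:,2]*.1822
u=np.array([.9945,-.1045]);print('tip',t.round(4),'charger x',((t[:2]-[.5755,-.0042])@u).round(4),'F',np.round(o['ft_force'],1),o['time'])
E
python3 st.py; python3 - <<'E'
from h import *
z=np.load('side0.npz');P0=z['P']
u=np.array([.9945,-.1045]);v=np.array([.1045,.9945])
for n in ['side','scene']:
    o=get_obs();c=camera(n);P=cloud(c,o);d=P[...,:2]-[.5755,-.0042];a=d@u;b=d@v
    m=(abs(P[...,2]-.038)<.003)&(abs(b)<.031)&(c['pixels'].max(-1)<110);m&=(a>-.17)&(a<.05)
    print(n,m.sum(),np.percentile(a[m],[1,99]),P[...,2][m].mean())
    cv2.imwrite(f'pics/{n}3c.png',cv2.resize(c['pixels'][130:240,180:330],(800,586),interpolation=cv2.INTER_CUBIC))
E
```

```text
tip [ 5.372e-01 -3.000e-04  3.840e-02] charger x -0.0385 F [-14.1   1.8  19.5] 9.075
side 537 [-0.07935946  0.03410228] 0.03782705190883192
scene 444 [-0.06777962  0.04278307] 0.038457215947968026
```

View pics/side3c.png

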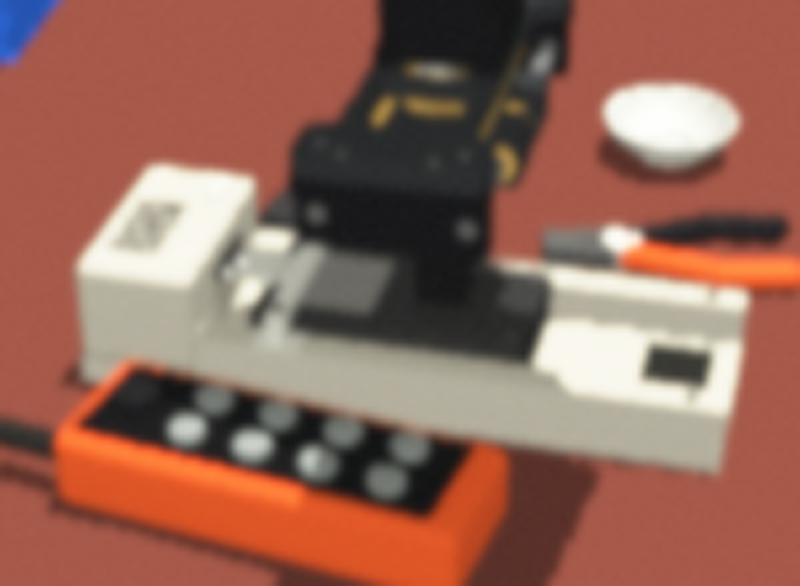

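Request:
step_arm(
  rows=[
    [0.002,-0.0002,0,0,0,0],
    [0.002,-0.0002,0,0,0,0],
    [0.002,-0.0002,0,0,0,0],
    [0.002,-0.0002,0,0,0,0],
    [0,0,0,0,0,0],
  ],
)

```text
time: 9.8
position: [0.5538, -0.0026, 0.2206]
tool_rot: [0.052, 0.999, 0.001, -0.007]
ft_force: [-12.0, 1.7, 16.6]
grip_width: 0.0003
grip_force: 12.1
```

```bash
python3 st.py
```

```text
tip [ 0.5513 -0.0021  0.0384] charger x -0.0243 F [-12.    1.7  16.6] 9.8
```

Request:
step_arm(
  rows=[
    [0.002,-0.0002,0,0,0,0],
    [0.002,-0.0002,0,0,0,0],
    [0,0,0,0,0,0],
  ],
)

```text
time: 10.18
position: [0.5578, -0.003, 0.2206]
tool_rot: [0.052, 0.999, 0.001, -0.007]
ft_force: [-11.1, 1.2, 16.8]
grip_width: 0.0005
grip_force: 12.0
```

```bash
python3 st.py
```

```text
tip [ 0.5554 -0.0026  0.0384] charger x -0.0201 F [-11.1   1.2  16.8] 10.175
```

Request:
step_arm(
  rows=[
    [0.002,-0.0002,0,0,0,0],
    [0.002,-0.0002,0,0,0,0],
    [0,0,0,0,0,0],
  ],
)

```text
time: 10.55
position: [0.5599, -0.0032, 0.2205]
tool_rot: [0.052, 0.999, 0.001, -0.01]
ft_force: [-15.5, 0.2, 20.7]
grip_width: 0.0004
grip_force: 14.2
```

```bash
python3 st.py
```

```text
tip [ 0.5563 -0.0027  0.0384] charger x -0.0193 F [-15.5   0.2  20.7] 10.55
```

Request:
step_arm(
  rows=[
    [0.002,-0.0002,0.0003,0,0,0],
    [0.002,-0.0002,0.0003,0,0,0],
    [0.002,-0.0002,0,0,0,0],
    [0,0,0,0,0,0],
  ],
)

```text
time: 11.05
position: [0.5624, -0.0034, 0.2205]
tool_rot: [0.051, 0.999, 0.001, -0.016]
ft_force: [-23.3, 1.4, 25.7]
grip_width: 0.0008
grip_force: 17.4
```

```bash
python3 st.py
```

```text
tip [ 0.5565 -0.0027  0.0384] charger x -0.0191 F [-23.3   1.4  25.7] 11.05
```

Request:
step_arm(
  rows=[
    [-0.003,0.0003,0.0005,0,0,0],
    [-0.003,0.0003,0.001,0,0,0],
    [-0.002,0.0002,0.002,0,0,0],
    [-0.002,0.0002,0.004,0,0,0],
    [0,0,0.01,0,0,0],
    [0,0,0.04,0,0,0],
    [-0.03,0,0.04,0,0,0],
    [-0.06,0,0.03,0,0,0],
    [0,0,0,0,0,0],
    [0,0,0,0,0,0],
  ],
)

```text
time: 12.3
position: [0.4773, -0.0044, 0.3469]
tool_rot: [0.052, 0.999, -0.0, 0.003]
ft_force: [0.9, 0.1, -0.6]
grip_width: 0.0001
grip_force: 0.0
```

```bash
python3 st.py; python3 - <<'E'
from h import *
u=np.array([.9945,-.1045]);v=np.array([.1045,.9945])
for n in ['side','scene','wrist']:
    o=get_obs();c=camera(n);P=cloud(c,o);d=P[...,:2]-[.5755,-.0042];a=d@u;b=d@v;Z=P[...,2]
    m=(abs(Z-.038)<.003)&(abs(b)<.031)&(a>-.17)&(a<.015)&(c['pixels'].max(-1)<110)
    h=(abs(Z-.058)<.004)&(a>.03)&(a<.14)&(abs(b)<.06)
    l=(Z>.0415)&(Z<.047)&(a>-.03)&(a<.012)&(abs(b)<.02)
    q=[np.percentile(a[k],[1,99]).round(4) if k.any() else None for k in(m,h,l)]
    print(n,m.sum(),'pack',q[0],'housing',q[1],'ledge',q[2],a[l].mean())
    if m.any():
        A=np.c_[P[m][:,:2],np.ones(m.sum())];print(np.linalg.lstsq(A,Z[m],rcond=None)[0].round(4),Z[m].mean())
    cv2.imwrite(f'pics/{n}4c.png',cv2.resize(c['pixels'][130:240,180:330],(800,586),interpolation=cv2.INTER_CUBIC))
    if n!='wrist':
        for s in ['drag_spring']:
            for r in cut_out(s,n)[:2]: q=P[r['region']&(c['depth']>0)];print(s,r['confidence'],np.median(q,0))
E
```

```text
tip [ 0.4782 -0.0046  0.1647] charger x -0.0967 F [ 0.9  0.1 -0.6] 12.3
side 423 pack [-0.0604  0.0094] housing [0.0591 0.1086] ledge [-0.009  -0.0053] -0.007168795899124874
[ 0.0004 -0.004   0.0376] 0.037762634621528415
drag_spring 0.39 [ 0.61853684 -0.00784444  0.04134276]
drag_spring 0.27 [0.56219947 0.00945217 0.0375236 ]
scene 544 pack [-0.058   0.0095] housing [0.0614 0.1117] ledge [-0.0158 -0.0032] -0.006279456364817391
[-0.      0.0001  0.0385] 0.0385114309379328
wrist 5 pack [-0.0595 -0.0593] housing None ledge None nan
[-2.6935  0.2867  1.4258] 0.03524184509288183<stdin>:9: RuntimeWarning: Mean of empty slice.
  ret = ret.dtype.type(ret / rcount)
```

View pics/side4c.png

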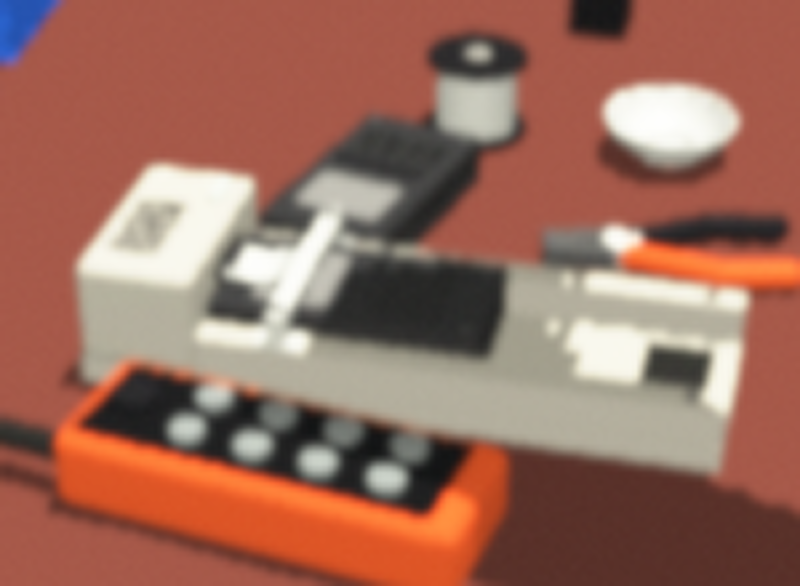

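The pack lies flat under the strap and spring, with its nose at the housing. The ledge is 66 mm from the end wall, which is what a fully home pack should show.

```bash
python3 -c "
from rig import hand_in;print(hand_in())"
```

```text
the job is handed in; nothing more can be done
None
```

The pack is pressed flat and pushed fully home under the strap and drag spring, the arm is clear, and the job is handed in; the hand-in call gave no verdict.

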